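# Find a dip probe's balance point on the edge and set its hanger there

## Task

Every dip probe is ballasted differently, so its hanger has to be set at its own balance point: push the probe by its blue tail end, a little at a time, along the channel and out over the steel edge until, let go, it only just tips and its black head comes to rest lightly on the cork. Do not let it overshoot, and leave it tipped. Then gently slide the orange hanger back along the probe until its near face stops against the edge, so that it marks the balance point; use light forces, do not lift the probe out, and leave the other things on the bench alone.

Things in the scene. Friction and masses are not known exactly. Their poses are not given: they have to be found in the camera images.
- rail: Balance rail, fixed to the bench: grey base plate 84 x 450 x 8 mm with an open-topped aluminium guide channel and, beyond its end, a cork strip. Origin: centre of the base's underside, right below the steel edge. +y is the sliding direction (out over the cork), z up. Channel from y = -215 to 0 mm, floor 33 mm above the bench, 23 mm wide, cheeks 8.5 mm thick, their tops 41 mm above the bench.
- edge (a point): Middle of the fulcrum edge: upper edge of the square end of the channel floor, 33 mm above the bench. The hanger is too wide and deep to enter the channel; it stops against the end face of floor and cheeks here.
- landing_pad: Cork strip on the base plate, 50 mm wide, from 15 to 220 mm beyond the edge; its top is 13 mm above the bench, 20 mm below the edge. Origin: centre of its underside. The probe's head drops on it when the probe tips: the probe then leans by 0.10 to 0.16 rad and its tail stands 13 to 30 mm higher.
- probe: Dip probe: loose square steel tube 20 x 20 x 320 mm, blue tail plug, black head with an 11 mm nose beyond, in the channel with 1.5 mm play each side. Origin: underside, half way along; +y to the head, +z up. 0.5 to 0.8 kg, slides under 2 to 6 N. Unknown weights in its ends: it balances anywhere within 28 mm of the origin. Starts with 85 to 100 mm past the edge.
- tail_end (a point): Centre of the flat tail end, 160 mm behind the probe's origin, 43 mm above the bench while the probe lies flat (top side 53 mm). Push here with the fingertips above the cheeks. A finger left pressed on it holds the probe by friction and hides the tipping: draw it back after each push to see. Barely past balance, the probe takes about a second to fall.
- hanger (a joint): Where the hanger is along the probe: its near face from the probe's origin, positive towards the head (m); 0.09 to 0.112 at the start. It slides with about 0.3 N of drag and stays where it is left. Pushing it may rock the probe back level for a moment; let go, the probe falls over again if it is some 2 mm or more past its balance.
- hanger_face (a point): Middle of the hanger's near (tail-side) face, at the height of the probe's underside. Hanger: orange sleeve round the probe, 4 g, with a steel eye on top; 16 mm long (from this face towards the head), 44 mm wide (12 mm out on each side of the probe), from 2.5 mm below to 24 mm above the probe's underside, the eye to 45 mm. Can be pushed by its far face with a finger either side of the probe.
- label_roll: Bystander: white roll of labels, 62 mm across, 36 mm high, behind the rail. Origin: centre of its underside.
- petri_dish: Bystander: clear dish, 55 mm across, 12 mm high, behind the rail. Origin: centre of its underside.
- vial_red: Bystander: vial with red cap, 24 mm across, 52 mm high, behind the rail. Origin: centre of its underside.
- vial_green: Bystander: vial with green cap, 24 mm across, 52 mm high, behind the rail. Origin: centre of its underside.

How it is judged:
By the outcome, as a careful person would: the job done as asked, in the order asked, and still so for the second after the job is handed in, with the robot touching nothing.
It also fails if it takes over 72 s, if anything falls off the work surface, if the arm or the gripper's body presses on something with over 40 N, if the wrist force passes 120 N, or if a joint passes its speed limit or range.

## Robot

A 6-joint arm with a two-finger parallel gripper is mounted at the origin on a cart in front of the work surface, level with it; the furniture and walls round the work are solid. World frame = base frame: x ahead of the robot, y to its left, z up, the work surface at z = 0. Lengths are in m, angles in rad, forces in N, time in s.
With the tool pointing down it reaches from about 0.375 to 0.9 m from the base axis. Payload 3.1 kg.
Tool frame: the origin (TCP) lies at the centre of the arm's flange, where the gripper is bolted on; the fingertips stand robot.tip_extent ahead of it and the grasp point (between the pads) lies 164 mm ahead of it (robot.tip_extent is the distance from the TCP to the fingertips, in m); z points along the fingers, y is the line along which they close (so a half turn about z gives the same grasp; the last joint's range is limited). The gripper opens to 87 mm and grips with 3 to 60 N. Pads are 19 mm wide; open, the fingers measure 117 mm over their backs; the gripper's body (75 mm by 190 mm) begins 51 mm behind the grasp point.
Start: joints at [0.976, 0.527, 1.433, -0, 1.181, -0.178], TCP at [0.253, 0.571, 0.405] pointing down, gripper open.
Joint ranges: [-3.08, 3.08], [-0.75, 2.2], [0.22, 2.44], [-1.43, 4.57], [0, 2.65], [-2.85, 2.85]. Speed limits (rad/s): [2.79, 2.79, 3.14, 3.14, 3.14, 3.14].

## Interface

Orientations are given as a unit quaternion [x, y, z, w].
In Python, from rig import get_obs, camera, hand_in, cut_out, robot gives the robot as it stands.
- The arm moves only by the tool step_arm, never from a script. Its argument "rows" is a list of rows, each a list of 6 numbers: the shift along the world's x, y, z in m, then the turn, a rotation vector about the world's x, y, z in degrees. A call has 1 to 12 rows; each row shifts and turns the commanded pose from where the row before left it; what a row does not reach is not made up. A row lasts 1/8 s, in which the tool goes at most 62.5 mm and 10.7 degrees, less where a joint would pass 70% of its speed; a pose out of reach is approached as far as the arm can. A call is refused whole if a number of a shift passes 0.0625 or a number of a turn 10.7, either way. A call with a gripper value outside its range is refused whole. "jaw" is the finger opening in m, from 0 to 0.087, set as the call begins (left out, the last holds). The fingers move at their own pace and stop on an object; "squeeze" is the grip in N (left out, the last holds). Time passes only in rows, so rows that do not move let the fingers close. It gives the time, the measured TCP pose, the force, the opening and the grip force at its end, in the units of the state.
- get_obs(): the state, without advancing time (a new reading comes with each control period).
- camera(name): name is "side" or "top" or "wrist"; returns a dict with "pixels" (420x560x3 uint8, blue, green, red), "depth" (420x560 float32, m along the optical axis (not along the pixel's ray), 0 where there is no reading), "fov_y" (degrees; the focal length in pixels is half the picture's height over the tangent of half this angle, whatever the lens; pixels are square), "cx", "cy" (the principal point, pixels), "k1" (the pictures are not rectified: a ray, as slopes to the right and down, at radius r is drawn at 1 + k1 r^2 times it, then the intrinsics apply), "extrinsics" (4x4, takes a point from camera to world coordinates); the wrist camera has in their place "mount" (4x4, takes a point from camera to tool coordinates, whose origin is the TCP and whose axes are the flange's). Camera axes: x right, y up, looking along -z (the intrinsics and any distortion apply to the point x, -y, -z); pixel columns grow to the right and rows downward; lengths in m; the calibration is good to about 2 mm. A picture is of the moment at which its call begins: read the wrist's pose just before it.
- hand_in(): hands the job in; it is judged then, once.
Trained networks look in the newest picture that a camera, given by its name, has taken for a name from the list of things; names that differ only in an ending like _2 or _b are one class to them, and where a whole thing is asked for, a point or a joint stands for the part that bears it (a point fixed in the world has none). Each returns a list of dicts, best first, with "confidence" (0 to 1); they miss things now and then, are a little off and sometimes report something else, mostly with a low value. They report only what shows in the picture. A call takes as long as a camera call.
- cut_out(label, camera): "region" (420x560 bool, what is visible of it) and "extent" ([centre column, centre row, width, height] in pixels, round what is visible of it).
The state is a dict: "time": time; "q": joint angles; "joint_velocities": joint speeds; "joint_torque": joint torques, N m; "position": TCP position; "tool_rot": TCP orientation; "ft_force": force on the tool from outside, world axes, zero at the start; "moment": the same for the moment, N m; "grip_width": finger opening in m; "grip_force": force on a finger pad.
Only numpy, scipy, OpenCV 4.12 (cv2) and the standard library are available. Lean on these libraries where they do the work, as an engineer would, in place of code of your own. Each camera call takes 0.05 s, during which the arm holds its last target. There are 200 camera calls.

## Working session

There is one attempt and no reset: what is moved stays moved. The work goes in short steps, Python scripts to look and compute and a tool call to move; the robot and the scene stay as the last step left them, time stands still between calls to the robot, and variables do not carry over. Pictures are saved under pics/ and viewed, at most 10 in all, crops included, and the job is handed in when it is done.

Besides the shell and the picture viewer there is one more tool, called after "Call:" by a JSON object that holds its "fn" and its "kwargs", one argument or row to a line. step_arm: Moves the arm, as the interface text tells. Its arguments: {"type":"object","properties":{"rows":{"type":"array"},"jaw":{"type":"number"},"squeeze":{"type":"number"}},"required":["rows"]}

```bash
mkdir -p pics; ls
cat > h.py <<'E'
import numpy as np, cv2
from rig import get_obs, camera, hand_in, cut_out, robot
from scipy.spatial.transform import Rotation as R
def cam(n):
    o=get_obs(); c=camera(n)
    if 'mount' in c:
        T=np.eye(4);T[:3,:3]=R.from_quat(o['tool_rot']).as_matrix();T[:3,3]=o['position'];c['extrinsics']=T@c['mount']
    c['f']=210/np.tan(np.radians(c['fov_y'])/2); return c
def rays(c,uv):
    uv=np.asarray(uv,float).reshape(-1,1,2);K=np.array([[c['f'],0,c['cx']],[0,c['f'],c['cy']],[0,0,1]])
    s=cv2.undistortPointsIter(uv,K,np.array([c['k1'],0,0,0,0.]),None,None,(3,50,1e-10))[:,0]
    return np.c_[s[:,0],-s[:,1],-np.ones(len(s))]
def pts(c,uv):  # depth to world
    uv=np.asarray(uv,float).reshape(-1,2);r=rays(c,uv);i=np.rint(uv).astype(int);d=c['depth'][i[:,1],i[:,0]]
    E=c['extrinsics'];return (r*d[:,None])@E[:3,:3].T+E[:3,3],d
def onz(c,uv,z):
    E=c['extrinsics'];r=rays(c,uv)@E[:3,:3].T;o=E[:3,3];return o+r*((z-o[2])/r[:,2])[:,None]
def proj(c,P):
    E=c['extrinsics'];p=(np.asarray(P).reshape(-1,3)-E[:3,3])@E[:3,:3];s=np.c_[p[:,0],-p[:,1]]/-p[:,2:]
    s=s*(1+c['k1']*(s**2).sum(1,keepdims=True));return s*c['f']+[c['cx'],c['cy']]
def cloud(c,m):
    v,u=np.nonzero(m&(c['depth']>0));return pts(c,np.c_[u,v])[0]
E
python3 - <<'E'
from h import *
print(robot, get_obs())
for n in('side','top'):
    c=cam(n);cv2.imwrite(f'pics/{n}0.png',c['pixels']);print(n,c['f'],c['cx'],c['cy'],c['k1'],c['extrinsics'].round(3).tolist())
    for l in('rail','probe','hanger','landing_pad','label_roll','petri_dish','vial_red','vial_green'):
        for r in cut_out(l,n)[:2]:
            P=cloud(c,r['region']);print(l,round(r['confidence'],2),np.round(r['extent']),P.min(0).round(3) if len(P) else'',P.max(0).round(3) if len(P) else'')
E
```

```text
pics
<Robot object at 0x7f7180754050> {'time': 0.0, 'q': array([ 9.75482177e-01,  5.28455650e-01,  1.43389986e+00, -1.69572268e-06,
        1.18140223e+00, -1.78497615e-01]), 'joint_velocities': array([ 0.00143441,  0.00027157,  0.00036616, -0.00164625,  0.00078887,
        0.00126235]), 'joint_torque': array([ 1.47881568e-03, -4.40036631e+01, -1.76594245e+01,  6.31992845e-02,
        5.81065868e-02, -1.71415581e-04]), 'position': array([0.25280723, 0.57121074, 0.40377845]), 'tool_rot': array([ 2.06902436e-01,  9.78360982e-01, -1.00281564e-03, -4.07743168e-04]), 'ft_force': array([-0.47729367, -0.15531884, -0.213035  ]), 'moment': array([-0.03913992, -0.0186011 ,  0.02285184]), 'grip_force': 0.0, 'grip_width': 0.0869467306259377}
side 509.43745599583326 278.9419694158722 213.20166384397535 -0.07010601995893262 [[0.847, 0.331, -0.416, 0.199], [-0.532, 0.524, -0.665, -0.596], [-0.002, 0.785, 0.62, 0.625], [0.0, 0.0, 0.0, 1.0]]
rail 0.91 [224. 255. 171. 147.] [ 0.407 -0.161 -0.004] [0.537 0.288 0.047]
rail 0.6 [198. 208.  25.  25.] [ 0.445  0.105 -0.003] [0.519 0.21  0.073]
probe 0
[... 1001 characters left out ...]
. 100.  31.] [0.425 0.081 0.005] [0.5   0.289 0.058]
landing_pad 0.64 [167. 156.  36.  34.] [ 0.632  0.184 -0.005] [0.698 0.257 0.042]
label_roll 0.82 [167. 155.  32.  33.] [ 0.633  0.184 -0.002] [0.696 0.246 0.042]
petri_dish 0.69 [266. 159.  27.  21.] [ 0.634 -0.022 -0.005] [0.687 0.026 0.017]
petri_dish 0.38 [239. 241. 212.  61.] [ 0.408 -0.161 -0.003] [0.544 0.295 0.058]
vial_red 0.45 [304. 160.  12.  14.] [ 0.641 -0.094 -0.003] [ 0.676 -0.068  0.057]
vial_red 0.37 [180. 248.  96.  32.] [0.425 0.081 0.005] [0.498 0.289 0.059]
vial_green 0.56 [336. 157.  10.  13.] [ 0.644 -0.161 -0.004] [ 0.67  -0.132  0.056]
vial_green 0.31 [169. 156.  29.  32.] [ 0.633  0.184 -0.002] [0.694 0.245 0.042]
```

Run:
```python
from h import *
t=cv2.imread('pics/top0.png')[190:300,120:360];s=cv2.imread('pics/side0.png')[160:350,120:340]
a=cv2.resize(t,None,fx=3,fy=3,interpolation=cv2.INTER_CUBIC);cv2.imwrite('pics/t1.png',a)
b=cv2.resize(s,None,fx=3,fy=3,interpolation=cv2.INTER_CUBIC);cv2.imwrite('pics/s1.png',b)
c=cam('top')
m=cut_out('rail','top')[0]['region']|cut_out('probe','top')[0]['region'];m=cv2.dilate(m.astype('uint8'),np.ones((3,3)))>0
P=cloud(c,m)
for lo,hi in((.003,.011),(.036,.0455),(.048,.06)):
    Q=P[(P[:,2]>lo)&(P[:,2]<hi)];r=cv2.minAreaRect((Q[:,:2]*1000).astype('float32'));print(lo,len(Q),r,cv2.boxPoints(r).round(1).tolist())
```

```text
0.003 3722 ((476.5193786621094, 67.88131713867188), (89.5491943359375, 450.3604431152344), 6.702242374420166) [[405.79998779296875, 286.29998779296875], [458.29998779296875, -161.0], [547.2999877929688, -150.5], [494.70001220703125, 296.70001220703125]]
0.036 875 ((483.00006103515625, 10.756362915039062), (41.62720489501953, 317.9072265625), 7.174195289611816) [[442.5, 165.89999389648438], [482.20001220703125, -149.60000610351562], [523.5, -144.39999389648438], [483.79998779296875, 171.10000610351562]]
0.048 1606 ((488.9938659667969, 7.3179168701171875), (43.85005187988281, 331.7100830078125), 9.286547660827637) [[440.6000061035156, 167.5], [494.1000061035156, -159.89999389648438], [537.4000244140625, -152.8000030517578], [483.8999938964844, 174.5]]
```

View pics/t1.png

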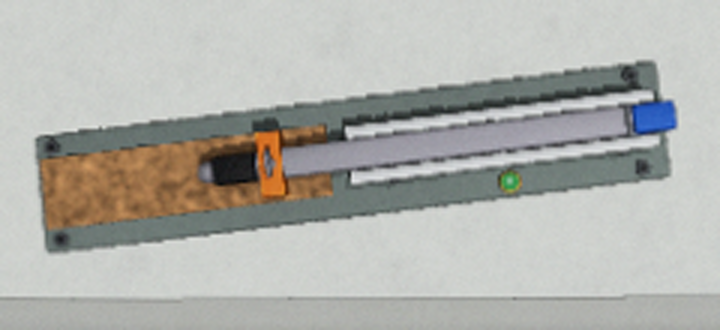

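View pics/s1.png

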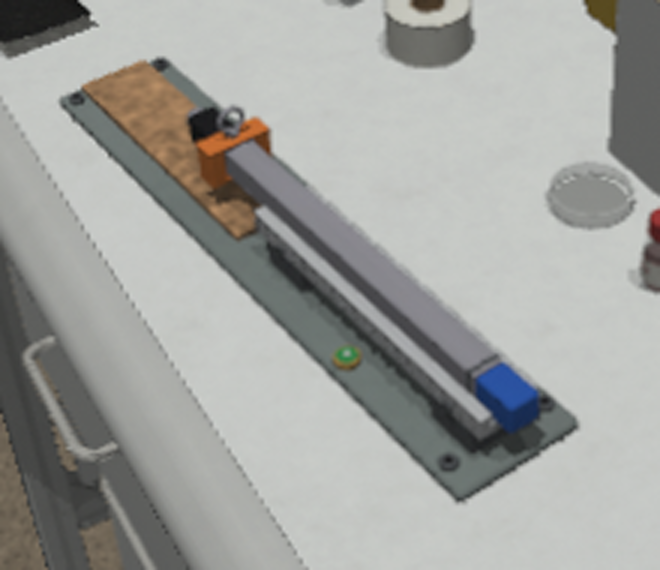

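```bash
cat > fit.py <<'E'
from h import *
from scipy.optimize import least_squares
import pickle
print(robot.tip_extent)
T=cam('top');S=cam('side')
f=lambda a,o:(np.array(a)+.5)/3-.5+o
# model pts (rail frame) with crop pixels
tm=[(-.042,.225,.008,47,250),(.042,.225,.008,38,138),(.042,-.225,.008,655,62),(-.042,-.225,.008,668,175),(.020,0,.041,345,126),(-.020,0,.041,351,184),(-.020,-.215,.041,658,147)]
sm=[(-.042,.225,.008,62,100),(.042,-.225,.008,578,422),(-.042,-.225,.008,462,498),(-.020,0,.041,258,208)]
A=np.array(tm);B=np.array(sm)
def W(p,X): c,s=np.cos(p[2]),np.sin(p[2]);return np.c_[p[0]+c*X[:,0]-s*X[:,1],p[1]+s*X[:,0]+c*X[:,1],X[:,2]]
def res(p,w=(1,1)):
    return np.r_[w[0]*(proj(T,W(p,A[:,:3]))-f(A[:,3:],[120,190])).ravel(),w[1]*(proj(S,W(p,B[:,:3]))-f(B[:,3:],[120,160])).ravel()]
for w in((1,0),(0,1),(1,1)):
    r=least_squares(res,[.47,.07,.12],args=(w,),x_scale=[.01,.01,.01]);print(w,r.x.round(4),np.abs(r.fun).round(1))
p=r.x
np.save('rail.npy',p)
E
python3 fit.py
cat >> h.py <<'E'
import os
if os.path.exists('rail.npy'):
    p=np.load('rail.npy');cy,sy=np.cos(p[2]),np.sin(p[2])
    ux=np.array([cy,sy,0]);uy=np.array([-sy,cy,0]);o0=np.array([p[0],p[1],0])
def toR(P): P=np.atleast_2d(P)-o0; return np.c_[P@ux,P@uy,P[:,2]]
def toW(P): P=np.atleast_2d(P); return o0+P[:,:1]*ux+P[:,1:2]*uy+P[:,2:]*[0,0,1]
def plane(c,uv):  # ray with rail x=0 plane -> (y,z) rail
    E=c['extrinsics'];r=rays(c,uv)@E[:3,:3].T;o=E[:3,3];t=-((o-o0)@ux)/(r@ux);return toR(o+r*t[:,None])[:,1:]
def blob(c,kind,box=None):
    h=cv2.cvtColor(c['pixels'],cv2.COLOR_BGR2HSV).astype(int);H,S,V=h[...,0],h[...,1],h[...,2]
    m={'orange':(H>5)&(H<18)&(S>190)&(V>120),'blue':(H>105)&(H<125)&(S>140)&(V>60)}[kind]
    n,l,st,ce=cv2.connectedComponentsWithStats(m.astype('uint8'));k=1+np.argmax(st[1:,4]);return l==k,ce[k],st[k]
E
python3 - <<'E'
from h import *
for n in('top','side'):
    c=cam(n)
    for k in('orange','blue'):
        m,ce,st=blob(c,k);P=toR(cloud(c,m));print(n,k,ce,st,P.min(0).round(4),P.max(0).round(4),np.median(P,0).round(4),plane(c,[ce]).round(4))
# tail end edge on top plane from crop corners
c=cam('top');print(toR(onz(c,(np.array([(676,101),(676,131)])+.5)/3-.5+[120,190],.053)).round(4))
E
```

```text
0.1822
(1, 0) [0.4763 0.068  0.1151] [0.7 0.8 1.4 0.8 0.3 0.5 1.2 0.7 0.2 0.1 0.  0.1 0.7 0.4 0.  0.  0.  0.
 0.  0.  0.  0. ]
(0, 1) [0.475  0.0642 0.1105] [0.  0.  0.  0.  0.  0.  0.  0.  0.  0.  0.  0.  0.  0.  0.3 1.6 1.8 0.1
 0.7 0.3 0.8 0.6]
(1, 1) [0.4759 0.0668 0.1128] [0.2 0.8 0.9 0.9 1.  0.  1.8 1.1 0.4 0.2 0.5 0.1 1.3 0.1 0.5 2.2 1.5 1.5
 0.8 1.2 1.  0.4]
top orange [209.80916031 244.54198473] [205 234  10  22 131] [-0.0216  0.0455  0.0134] [0.0213 0.061  0.0625] [-0.0021  0.0524  0.0571] [[0.0545 0.0438]]
top blue [337.36842105 228.67669173] [331 224  14  11 133] [-0.0085 -0.2245  0.0062] [ 0.0112 -0.1958  0.057 ] [ 0.0007 -0.21    0.0527] [[-0.2076  0.0696]]Traceback (most recent call last):
  File "<stdin>", line 5, in <module>
  File "h.py", line 34, in blob
    n,l,st,ce=cv2.connectedComponentsWithStats(m.astype('uint8'));k=1+np.argmax(st[1:,4]);return l==k,ce[k],st[k]
                                                                      ~~~~~~~~~^^^^^^^^^^
    return _wrapfunc(a, 'argmax', axis=axis, out=out, **kwds)
    return bound(*args, **kwds)
ValueError: attempt to get argmax of an empty sequence
```

Call:
{"fn": "step_arm", "kwargs": {
  "rows": [
    [0.0195,-0.0585,0,0,0,-9.9],
    [0.0195,-0.0585,0,0,0,-9.9],
    [0.0195,-0.0585,0,0,0,-9.9],
    [0.0195,-0.0585,0,0,0,-9.9],
    [0.0195,-0.0585,0,0,0,-9.9],
    [0.0195,-0.0585,0,0,0,-10],
    [0.0195,-0.0585,0,0,0,0],
    [0.0195,-0.0585,0,0,0,0],
    [0.0195,-0.0585,0,0,0,0],
    [0.0195,-0.0585,0,0,0,0],
    [0.0195,-0.0585,0,0,0,0],
    [0.0195,-0.0585,0,0,0,0]
  ],
  "jaw": 0
}}

```text
time: 2.75
position: [0.4874, -0.1327, 0.405]
tool_rot: [0.665, 0.747, 0.0, 0.0]
ft_force: [0.1, 1.2, -0.4]
grip_width: 0.0002
grip_force: 0.0
```

Call:
{"fn": "step_arm", "kwargs": {
  "rows": [
    [0.0186,-0.0593,0,0,0,0],
    [0,0,-0.05,0,0,0],
    [0,0,-0.05,0,0,0],
    [0,0,-0.05,0,0,0],
    [0,0,-0.028,0,0,0],
    [0,0,0,0,0,0]
  ]
}}

```text
time: 3.5
position: [0.505, -0.1895, 0.2248]
tool_rot: [0.665, 0.747, -0.0, -0.002]
ft_force: [0.2, -0.0, 0.1]
grip_width: 0.0006
grip_force: 0.0
```

Run:
```python
from h import *
o=get_obs();print(o['position'],toR(o['position']),o['ft_force'])
S=cam('side');cv2.imwrite('pics/s2.png',S['pixels']);h=cv2.cvtColor(S['pixels'],cv2.COLOR_BGR2HSV)
cv2.imwrite('pics/s2c.png',cv2.resize(S['pixels'][130:350,120:420],None,fx=2.6,fy=2.6,interpolation=cv2.INTER_CUBIC))
r=cut_out('hanger','side')
print([(x['confidence'],x['extent']) for x in r], np.percentile(h[r[0]['region']],[5,25,50,75,95],axis=0) if r else '')
T=cam('top');m,ce,st=blob(T,'blue');print(ce,st)
```

```text
[ 0.50500693 -0.18954599  0.22481661] [[ 6.66500308e-05 -2.57978067e-01  2.24816606e-01]] [ 0.2475214  -0.01176119  0.06917732]
[(0.68, [197.4, 207.9, 25.2, 28.2])] [[  9.    8.   84.8]
 [ 12.  124.5 100. ]
 [ 12.  178.  108. ]
 [ 12.  182.  132.5]
 [120.  184.  137. ]]
[458.17741935 254.72580645] [438 249  42  13 124]
```

View pics/s2c.png

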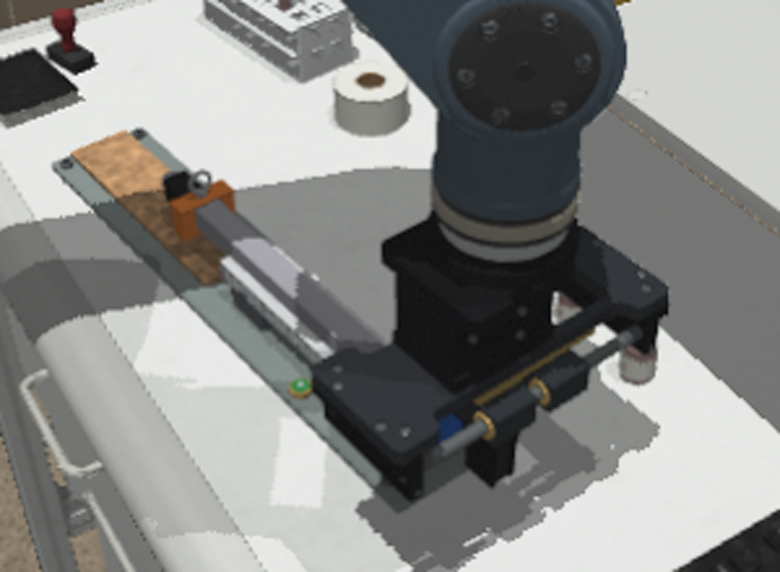

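Call:
{"fn": "step_arm", "kwargs": {
  "rows": [
    [-0.0006,0.005,0.0015,0,0,0],
    [-0.0006,0.005,0,0,0,0],
    [-0.0006,0.005,0,0,0,0],
    [-0.0006,0.005,0,0,0,0],
    [-0.0006,0.005,0,0,0,0],
    [-0.0005,0.005,0,0,0,0],
    [-0.0006,0.005,0,0,0,0],
    [-0.0006,0.005,0,0,0,0],
    [-0.0005,0.005,0,0,0,0],
    [0,0,0,0,0,0]
  ]
}}

```text
time: 4.9
position: [0.5004, -0.1443, 0.2284]
tool_rot: [0.665, 0.747, 0.0, -0.0]
ft_force: [1.3, -1.7, 0.6]
grip_width: 0.0004
grip_force: 1.1
```

```bash
cat > chk.py <<'E'
from h import *
import sys
o=get_obs();r=toR(o['position'])[0];tip=o['position']+R.from_quat(o['tool_rot']).apply([0,0,robot.tip_extent]);t=toR(tip)[0]
print('t',round(o['time'],2),'tip',t.round(4),'face',round(t[1]+.0095,4),'F',o['ft_force'].round(1))
def og(n):
    c=cam(n);h=cv2.cvtColor(c['pixels'],cv2.COLOR_BGR2HSV).astype(int)
    m=(h[...,0]>9)&(h[...,0]<15)&(h[...,1]>165)&(h[...,2]>60)
    k,l,st,ce=cv2.connectedComponentsWithStats(m.astype('uint8'));j=1+np.argmax(st[1:,4]);
    return c,ce[j],st[j],l==j
for n in('side','top'):
    c,ce,st,m=og(n);P=toR(cloud(c,m));print(n,ce.round(2),st,'plane yz',plane(c,[ce]).round(4),'med',np.median(P,0).round(4))
if len(sys.argv)>1: cv2.imwrite('pics/'+sys.argv[1],c['pixels'])
E
python3 chk.py
```

```text
t 4.9 tip [ 0.0006 -0.2124  0.0462] face -0.2029 F [ 1.3 -1.7  0.6]
side [188.34 203.35] [179 194  24  22 184] plane yz [[0.0925 0.0334]] med [-0.0158  0.0711  0.0535]
top [35.63 43.  ] [30 39 12  9 30] plane yz [[-0.0206  0.9858]] med [0.4395 0.357  0.145 ]
```

Call:
{"fn": "step_arm", "kwargs": {
  "rows": [
    [-0.0006,0.005,-0.001,0,0,0],
    [-0.0006,0.005,0,0,0,0],
    [-0.0001,0.001,0,0,0,0],
    [0,0,0,0,0,0],
    [0.0003,-0.003,0,0,0,0],
    [0,0,0,0,0,0],
    [0,0,0,0,0,0],
    [0,0,0,0,0,0],
    [0,0,0,0,0,0]
  ]
}}

```text
time: 6.12
position: [0.4993, -0.1366, 0.2271]
tool_rot: [0.665, 0.747, -0.0, -0.0]
ft_force: [0.1, 0.4, -0.2]
grip_width: 0.0006
grip_force: 0.0
```

```bash
sed -i "s/for n in('side','top')/for n in('side',)/" chk.py; python3 chk.py
```

```text
t 6.12 tip [ 0.0003 -0.2047  0.0449] face -0.1952 F [ 0.1  0.4 -0.2]
side [185.59 201.18] [177 191  23  22 182] plane yz [[0.1031 0.0325]] med [-0.0159  0.0807  0.0537]
```

Call:
{"fn": "step_arm", "kwargs": {
  "rows": [
    [-0.0004,0.003,0,0,0,0],
    [-0.0003,0.003,0,0,0,0],
    [0,0,0,0,0,0],
    [0.0004,-0.003,0,0,0,0],
    [0,0,0,0,0,0],
    [0,0,0,0,0,0],
    [0,0,0,0,0,0],
    [0,0,0,0,0,0],
    [0,0,0,0,0,0]
  ]
}}

```text
time: 7.3
position: [0.4991, -0.1338, 0.2272]
tool_rot: [0.665, 0.747, -0.0, -0.0]
ft_force: [-0.7, -0.1, -0.4]
grip_width: 0.0004
grip_force: 0.0
```

```bash
python3 chk.py
```

```text
t 7.3 tip [ 0.0004 -0.2019  0.045 ] face -0.1924 F [-0.7 -0.1 -0.4]
side [184.59 200.09] [176 190  23  22 182] plane yz [[0.1068 0.0329]] med [-0.0158  0.0848  0.0536]
```

Call:
{"fn": "step_arm", "kwargs": {
  "rows": [
    [-0.0003,0.003,0,0,0,0],
    [-0.0003,0.0025,0,0,0,0],
    [0,0,0,0,0,0],
    [0.0003,-0.003,0,0,0,0],
    [0,0,0,0,0,0],
    [0,0,0,0,0,0],
    [0,0,0,0,0,0],
    [0,0,0,0,0,0],
    [0,0,0,0,0,0]
  ]
}}

```text
time: 8.48
position: [0.4988, -0.1313, 0.2272]
tool_rot: [0.665, 0.747, 0.0, -0.0]
ft_force: [-0.3, 0.4, 0.4]
grip_width: 0.0003
grip_force: 0.0
```

```bash
python3 chk.py
```

```text
t 8.47 tip [ 0.0004 -0.1994  0.045 ] face -0.1899 F [-0.3  0.4  0.4]
side [183.93 199.65] [175 190  23  22 181] plane yz [[0.1095 0.0324]] med [-0.0158  0.0872  0.0536]
```

Call:
{"fn": "step_arm", "kwargs": {
  "rows": [
    [-0.0003,0.003,0,0,0,0],
    [-0.0002,0.002,0,0,0,0],
    [0,0,0,0,0,0],
    [0.0003,-0.003,0,0,0,0],
    [0,0,0,0,0,0],
    [0,0,0,0,0,0],
    [0,0,0,0,0,0],
    [0,0,0,0,0,0],
    [0,0,0,0,0,0]
  ]
}}

```text
time: 9.65
position: [0.4986, -0.1293, 0.2272]
tool_rot: [0.665, 0.747, 0.0, -0.0]
ft_force: [-0.5, 0.7, -0.0]
grip_width: 0.0004
grip_force: 0.0
```

```bash
python3 chk.py
```

```text
t 9.65 tip [ 0.0004 -0.1973  0.045 ] face -0.1878 F [-0.5  0.7 -0. ]
side [183.44 199.17] [175 189  23  22 178] plane yz [[0.1114 0.0325]] med [-0.0163  0.0891  0.0535]
```

Call:
{"fn": "step_arm", "kwargs": {
  "rows": [
    [-0.0003,0.003,0,0,0,0],
    [-0.0002,0.002,0,0,0,0],
    [0,0,0,0,0,0],
    [0.0003,-0.003,0,0,0,0],
    [0,0,0,0,0,0],
    [0,0,0,0,0,0],
    [0,0,0,0,0,0],
    [0,0,0,0,0,0],
    [0,0,0,0,0,0]
  ]
}}

```text
time: 10.82
position: [0.4984, -0.1272, 0.2272]
tool_rot: [0.665, 0.747, -0.0, -0.0]
ft_force: [-0.8, 1.0, 0.9]
grip_width: 0.0004
grip_force: 0.0
```

```bash
python3 chk.py
```

```text
t 10.82 tip [ 0.0005 -0.1953  0.045 ] face -0.1858 F [-0.8  1.   0.9]
side [183.02 198.56] [174 189  23  22 180] plane yz [[0.1128 0.0332]] med [-0.0157  0.0906  0.0538]
```

Call:
{"fn": "step_arm", "kwargs": {
  "rows": [
    [-0.0003,0.003,0,0,0,0],
    [-0.0002,0.002,0,0,0,0],
    [0,0,0,0,0,0],
    [0.0003,-0.003,0,0,0,0],
    [0,0,0,0,0,0],
    [0,0,0,0,0,0],
    [0,0,0,0,0,0],
    [0,0,0,0,0,0],
    [0,0,0,0,0,0]
  ]
}}

```text
time: 12.0
position: [0.4982, -0.1253, 0.2272]
tool_rot: [0.665, 0.747, 0.0, -0.0]
ft_force: [0.6, 0.3, 0.0]
grip_width: 0.0005
grip_force: 0.0
```

```bash
python3 chk.py
```

```text
t 12.0 tip [ 0.0005 -0.1933  0.045 ] face -0.1838 F [0.6 0.3 0. ]
side [182.42 198.18] [174 188  23  22 178] plane yz [[0.1153 0.0327]] med [-0.016   0.093   0.0532]
```

Call:
{"fn": "step_arm", "kwargs": {
  "rows": [
    [-0.0003,0.003,0,0,0,0],
    [-0.0002,0.002,0,0,0,0],
    [0,0,0,0,0,0],
    [0.0003,-0.003,0,0,0,0],
    [0,0,0,0,0,0],
    [0,0,0,0,0,0],
    [0,0,0,0,0,0],
    [0,0,0,0,0,0],
    [0,0,0,0,0,0]
  ]
}}

```text
time: 13.18
position: [0.498, -0.1233, 0.2273]
tool_rot: [0.665, 0.747, 0.0, 0.0]
ft_force: [0.2, -0.9, -0.8]
grip_width: 0.0
grip_force: 0.0
```

```bash
python3 chk.py
```

```text
t 13.18 tip [ 0.0006 -0.1913  0.0451] face -0.1818 F [ 0.2 -0.9 -0.8]
side [181.98 197.65] [173 188  23  22 179] plane yz [[0.1169 0.033 ]] med [-0.0161  0.0947  0.0536]
```

Call:
{"fn": "step_arm", "kwargs": {
  "rows": [
    [-0.0004,0.003,0,0,0,0],
    [-0.0003,0.002,0,0,0,0],
    [0,0,0,0,0,0],
    [0.0004,-0.003,0,0,0,0],
    [0,0,0,0,0,0],
    [0,0,0,0,0,0],
    [0,0,0,0,0,0],
    [0,0,0,0,0,0],
    [0,0,0,0,0,0]
  ]
}}

```text
time: 14.35
position: [0.4977, -0.1213, 0.2272]
tool_rot: [0.665, 0.747, 0.0, -0.0]
ft_force: [0.3, 0.6, -0.2]
grip_width: 0.0004
grip_force: 0.0
```

```bash
python3 chk.py
```

```text
t 14.35 tip [ 0.0005 -0.1893  0.045 ] face -0.1798 F [ 0.3  0.6 -0.2]
side [181.49 197.25] [173 188  23  21 179] plane yz [[0.1189 0.0329]] med [-0.0157  0.0968  0.0527]
```

Call:
{"fn": "step_arm", "kwargs": {
  "rows": [
    [-0.0003,0.003,0,0,0,0],
    [-0.0002,0.002,0,0,0,0],
    [0,0,0,0,0,0],
    [0.0003,-0.003,0,0,0,0],
    [0,0,0,0,0,0],
    [0,0,0,0,0,0],
    [0,0,0,0,0,0],
    [0,0,0,0,0,0],
    [0,0,0,0,0,0]
  ]
}}

```text
time: 15.52
position: [0.4975, -0.1193, 0.2273]
tool_rot: [0.665, 0.747, 0.0, -0.0]
ft_force: [0.2, 0.2, 0.3]
grip_width: 0.0005
grip_force: 0.0
```

```bash
python3 chk.py
```

```text
t 15.53 tip [ 0.0005 -0.1873  0.0451] face -0.1778 F [0.2 0.2 0.3]
side [181.09 196.61] [173 187  22  22 175] plane yz [[0.1202 0.0336]] med [-0.0154  0.0988  0.0535]
```

Call:
{"fn": "step_arm", "kwargs": {
  "rows": [
    [-0.0003,0.003,0,0,0,0],
    [-0.0003,0.002,0,0,0,0],
    [0,0,0,0,0,0],
    [0.0003,-0.003,0,0,0,0],
    [0,0,0,0,0,0],
    [0,0,0,0,0,0],
    [0,0,0,0,0,0],
    [0,0,0,0,0,0],
    [0,0,0,0,0,0]
  ]
}}

```text
time: 16.7
position: [0.4972, -0.1173, 0.2273]
tool_rot: [0.665, 0.747, 0.0, -0.0]
ft_force: [-0.6, -0.1, 0.3]
grip_width: 0.0007
grip_force: 0.0
```

```bash
python3 chk.py
```

```text
t 16.7 tip [ 0.0004 -0.1853  0.0451] face -0.1758 F [-0.6 -0.1  0.3]
side [180.29 196.26] [172 187  23  21 179] plane yz [[0.1236 0.0325]] med [-0.0159  0.1007  0.0531]
```

Call:
{"fn": "step_arm", "kwargs": {
  "rows": [
    [-0.0003,0.003,0,0,0,0],
    [-0.0003,0.002,0,0,0,0],
    [0,0,0,0,0,0],
    [0.0003,-0.003,0,0,0,0],
    [0,0,0,0,0,0],
    [0,0,0,0,0,0],
    [0,0,0,0,0,0],
    [0,0,0,0,0,0],
    [0,0,0,0,0,0]
  ]
}}

```text
time: 17.88
position: [0.4969, -0.1153, 0.2272]
tool_rot: [0.665, 0.747, 0.0, -0.0]
ft_force: [-0.3, -0.1, 0.9]
grip_width: 0.0008
grip_force: 0.0
```

```bash
python3 chk.py
```

```text
t 17.88 tip [ 0.0004 -0.1832  0.045 ] face -0.1737 F [-0.3 -0.1  0.9]
side [180.17 195.58] [171 186  23  22 178] plane yz [[0.1237 0.0341]] med [-0.0152  0.1025  0.0533]
```

Call:
{"fn": "step_arm", "kwargs": {
  "rows": [
    [-0.0003,0.003,0,0,0,0],
    [-0.0003,0.002,0,0,0,0],
    [0,0,0,0,0,0],
    [0.0003,-0.003,0,0,0,0],
    [0,0,0,0,0,0],
    [0,0,0,0,0,0],
    [0,0,0,0,0,0],
    [0,0,0,0,0,0],
    [0,0,0,0,0,0]
  ]
}}

```text
time: 19.05
position: [0.4966, -0.1133, 0.2273]
tool_rot: [0.665, 0.747, 0.0, -0.0]
ft_force: [0.3, 1.1, 0.3]
grip_width: 0.0005
grip_force: 0.0
```

```bash
python3 chk.py
```

```text
t 19.05 tip [ 0.0003 -0.1812  0.0451] face -0.1717 F [0.3 1.1 0.3]
side [179.35 195.31] [171 186  23  21 175] plane yz [[0.1272 0.0328]] med [-0.0157  0.1046  0.0535]
```

Call:
{"fn": "step_arm", "kwargs": {
  "rows": [
    [-0.0003,0.003,0,0,0,0],
    [-0.0002,0.002,0,0,0,0],
    [0,0,0,0,0,0],
    [0.0003,-0.003,0,0,0,0],
    [0,0,0,0,0,0],
    [0,0,0,0,0,0],
    [0,0,0,0,0,0],
    [0,0,0,0,0,0],
    [0,0,0,0,0,0]
  ]
}}

```text
time: 20.23
position: [0.4964, -0.1113, 0.2272]
tool_rot: [0.665, 0.747, 0.0, -0.0]
ft_force: [-0.3, -0.6, 0.3]
grip_width: 0.0007
grip_force: 0.0
```

```bash
python3 chk.py
```

```text
t 20.23 tip [ 0.0003 -0.1792  0.045 ] face -0.1697 F [-0.3 -0.6  0.3]
side [179.13 194.72] [170 185  23  22 178] plane yz [[0.1278 0.0339]] med [-0.015   0.1063  0.0532]
```

Call:
{"fn": "step_arm", "kwargs": {
  "rows": [
    [-0.0003,0.003,0,0,0,0],
    [-0.0002,0.002,0,0,0,0],
    [0,0,0,0,0,0],
    [0.0003,-0.003,0,0,0,0],
    [0,0,0,0,0,0],
    [0,0,0,0,0,0],
    [0,0,0,0,0,0],
    [0,0,0,0,0,0],
    [0,0,0,0,0,0]
  ]
}}

```text
time: 21.4
position: [0.4962, -0.1093, 0.2272]
tool_rot: [0.665, 0.747, 0.0, -0.0]
ft_force: [-0.2, 0.5, 0.3]
grip_width: 0.0003
grip_force: 0.0
```

```bash
python3 chk.py
```

```text
t 21.4 tip [ 0.0003 -0.1772  0.045 ] face -0.1677 F [-0.2  0.5  0.3]
side [178.48 194.31] [170 185  23  21 176] plane yz [[0.1305 0.0333]] med [-0.0154  0.1083  0.053 ]
```

Call:
{"fn": "step_arm", "kwargs": {
  "rows": [
    [-0.0003,0.003,0,0,0,0],
    [-0.0002,0.002,0,0,0,0],
    [0,0,0,0,0,0],
    [0.0003,-0.003,0,0,0,0],
    [0,0,0,0,0,0],
    [0,0,0,0,0,0],
    [0,0,0,0,0,0],
    [0,0,0,0,0,0],
    [0,0,0,0,0,0]
  ]
}}

```text
time: 22.58
position: [0.496, -0.1073, 0.2273]
tool_rot: [0.665, 0.747, 0.0, -0.0]
ft_force: [-0.5, -0.9, 0.8]
grip_width: 0.0
grip_force: 0.0
```

```bash
python3 chk.py
```

```text
t 22.57 tip [ 0.0004 -0.1752  0.0451] face -0.1657 F [-0.5 -0.9  0.8]
side [178.11 193.84] [169 184  23  22 174] plane yz [[0.1319 0.0337]] med [-0.0153  0.1105  0.0534]
```

Call:
{"fn": "step_arm", "kwargs": {
  "rows": [
    [-0.0004,0.003,0,0,0,0],
    [-0.0002,0.002,0,0,0,0],
    [0,0,0,0,0,0],
    [0.0003,-0.003,0,0,0,0],
    [0,0,0,0,0,0],
    [0,0,0,0,0,0],
    [0,0,0,0,0,0],
    [0,0,0,0,0,0],
    [0,0,0,0,0,0]
  ]
}}

```text
time: 23.75
position: [0.4957, -0.1053, 0.2272]
tool_rot: [0.665, 0.747, 0.0, -0.0]
ft_force: [0.2, 0.5, 0.3]
grip_width: 0.0006
grip_force: 0.0
```

```bash
python3 chk.py
```

```text
t 23.75 tip [ 0.0003 -0.1732  0.045 ] face -0.1637 F [0.2 0.5 0.3]
side [177.51 193.46] [169 184  23  21 175] plane yz [[0.1344 0.0332]] med [-0.0154  0.1125  0.0528]
```

Call:
{"fn": "step_arm", "kwargs": {
  "rows": [
    [-0.0004,0.003,0,0,0,0],
    [-0.0002,0.002,0,0,0,0],
    [0,0,0,0,0,0],
    [0.0004,-0.003,0,0,0,0],
    [0,0,0,0,0,0],
    [0,0,0,0,0,0],
    [0,0,0,0,0,0],
    [0,0,0,0,0,0],
    [0,0,0,0,0,0]
  ]
}}

```text
time: 24.92
position: [0.4955, -0.1033, 0.2272]
tool_rot: [0.665, 0.747, 0.0, -0.0]
ft_force: [0.4, 0.3, -0.5]
grip_width: 0.001
grip_force: 0.0
```

```bash
python3 chk.py
```

```text
t 24.93 tip [ 0.0003 -0.1712  0.045 ] face -0.1617 F [ 0.4  0.3 -0.5]
side [176.9  193.08] [168 184  23  21 172] plane yz [[0.137  0.0327]] med [-0.0154  0.1148  0.0523]
```

Call:
{"fn": "step_arm", "kwargs": {
  "rows": [
    [-0.0004,0.003,0,0,0,0],
    [-0.0002,0.002,0,0,0,0],
    [0,0,0,0,0,0],
    [0.0004,-0.003,0,0,0,0],
    [0,0,0,0,0,0],
    [0,0,0,0,0,0],
    [0,0,0,0,0,0],
    [0,0,0,0,0,0],
    [0,0,0,0,0,0]
  ]
}}

```text
time: 26.1
position: [0.4953, -0.1013, 0.2273]
tool_rot: [0.665, 0.747, 0.0, -0.0]
ft_force: [-0.5, -0.5, 0.2]
grip_width: 0.0002
grip_force: 0.0
```

```bash
python3 chk.py
```

```text
t 26.1 tip [ 0.0004 -0.1692  0.0451] face -0.1597 F [-0.5 -0.5  0.2]
side [176.83 198.67] [168 189  23  21 162] plane yz [[0.1414 0.0163]] med [-0.016   0.1175  0.0374]
```

Call:
{"fn": "step_arm", "kwargs": {
  "rows": [
    [0.0023,-0.02,0,0,0,0],
    [0,0,0.06,0,0,0],
    [0,0,0.06,0,0,0]
  ],
  "jaw": 0.03
}}

```text
time: 26.52
position: [0.4979, -0.123, 0.3475]
tool_rot: [0.666, 0.746, -0.0, -0.001]
ft_force: [1.4, 0.4, 0.2]
grip_width: 0.0226
grip_force: 0.0
```

```bash
python3 chk.py
python3 - <<'E'
from h import *
T=cam('top');S=cam('side')
a=cv2.resize(T['pixels'][190:300,120:320],None,fx=4,fy=4,interpolation=cv2.INTER_NEAREST)
b=cv2.resize(S['pixels'][165:245,140:265],None,fx=6,fy=6,interpolation=cv2.INTER_NEAREST)
cv2.imwrite('pics/t3.png',a);cv2.imwrite('pics/s3.png',b)
r=cut_out('hanger','top');print([(x['confidence'],x['extent']) for x in r])
for n,c in(('top',T),('side',S)):
    h=cv2.cvtColor(c['pixels'],cv2.COLOR_BGR2HSV).astype(int);m=(h[...,0]>5)&(h[...,0]<16)&(h[...,1]>165)&(h[...,2]>60)
    m[:180]=0;m[:,:150]=0;m[300:]=0;m[:,300:]=0
    P=toR(cloud(c,m));print(n,m.sum(),np.percentile(P,[2,10,50,90,98],axis=0).round(4).tolist())
E
```

```text
t 26.52 tip [ 1.000e-04 -1.908e-01  1.653e-01] face -0.1813 F [1.4 0.4 0.2]
side [176.93 198.63] [168 189  23  21 164] plane yz [[0.1409 0.0167]] med [-0.0159  0.1172  0.0376]
[]
top 164 [[-0.0205, 0.1152, 0.013], [-0.0184, 0.1164, 0.0163], [-0.0046, 0.1217, 0.0403], [0.0196, 0.1309, 0.0437], [0.0221, 0.138, 0.0449]]
side 164 [[-0.0236, 0.112, 0.0166], [-0.023, 0.1136, 0.021], [-0.0157, 0.1176, 0.0377], [0.0141, 0.1266, 0.0411], [0.017, 0.1371, 0.0423]]
```

View pics/t3.png

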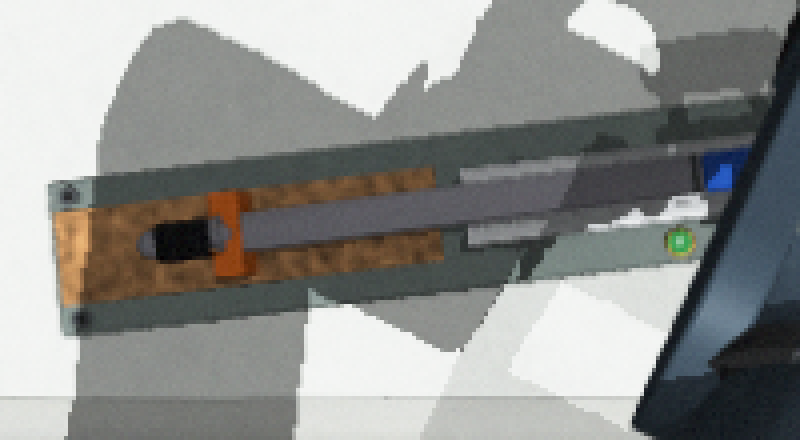

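View pics/s3.png

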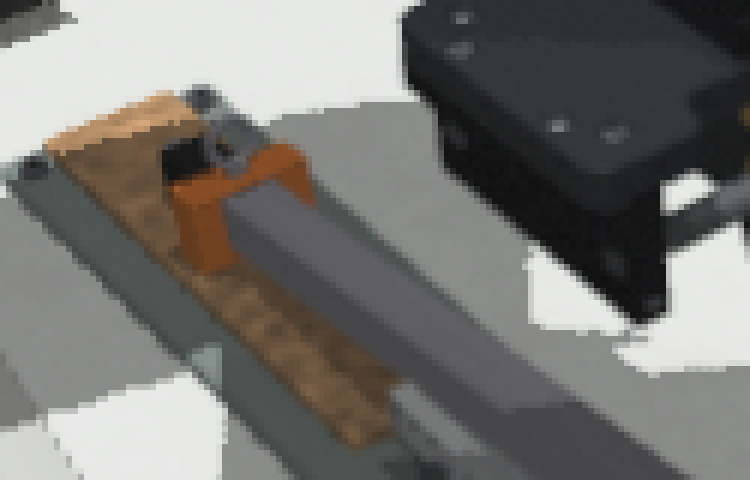

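Call:
{"fn": "step_arm", "kwargs": {
  "rows": [
    [-0.0065,0.0572,0,0,0,0],
    [-0.0065,0.0572,0,0,0,0],
    [-0.0065,0.0572,0,0,0,0],
    [-0.0065,0.0572,0,0,0,0],
    [-0.0065,0.0572,0,0,0,0],
    [-0.0065,0.0572,0,0,0,0],
    [0,0,-0.04,0,0,0],
    [0,0,-0.03,0,0,0],
    [0,0,0,0,0,0]
  ],
  "jaw": 0.033
}}

```text
time: 27.85
position: [0.4573, 0.2214, 0.2739]
tool_rot: [0.665, 0.747, -0.004, -0.003]
ft_force: [0.1, 0.3, -0.2]
grip_width: 0.0329
grip_force: 0.0
```

```bash
python3 chk.py
python3 - <<'E'
from h import *
S=cam('side');W=cam('wrist')
b=cv2.resize(S['pixels'][125:265,120:280],None,fx=3.5,fy=3.5,interpolation=cv2.INTER_CUBIC)
a=cv2.resize(W['pixels'],(560,420))
cv2.imwrite('pics/s4.png',b);cv2.imwrite('pics/w4.png',a)
print(W['extrinsics'].round(3).tolist())
E
```

```text
t 27.85 tip [-0.0027  0.1555  0.0917] face 0.165 F [ 0.1  0.3 -0.2]
side [177.11 198.34] [168 189  23  22 177] plane yz [[0.1398 0.018 ]] med [-0.0155  0.118   0.0378]
[[0.993, -0.11, -0.031, 0.45], [0.114, 0.95, 0.289, 0.301], [-0.002, -0.291, 0.957, 0.257], [0.0, 0.0, 0.0, 1.0]]
```

View pics/w4.png

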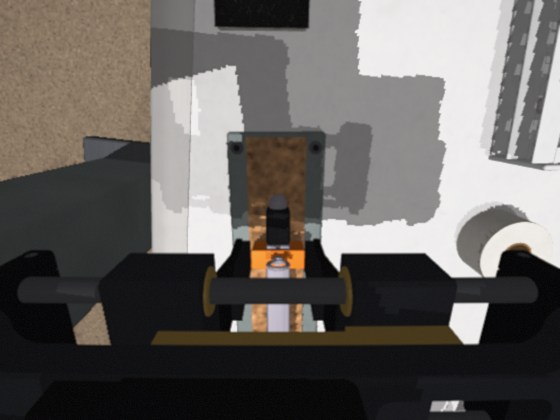

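View pics/s4.png

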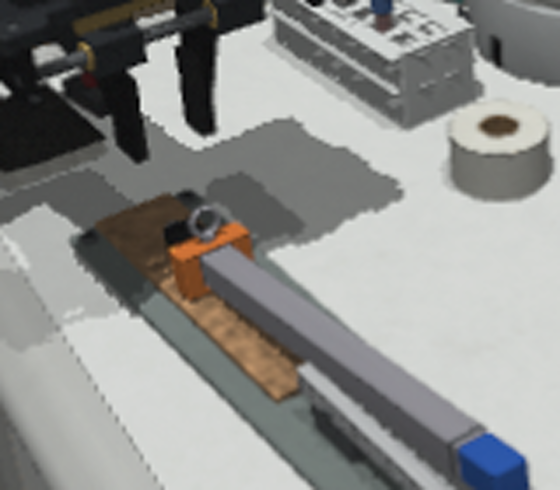

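Call:
{"fn": "step_arm", "kwargs": {
  "rows": [
    [0.001,0,0,0,0,0],
    [0,0,-0.02,0,0,0],
    [0,0,-0.02,0,0,0],
    [0,0,-0.01,0,0,0],
    [0,0,0,0,0,0]
  ]
}}

```text
time: 28.62
position: [0.4597, 0.2218, 0.2273]
tool_rot: [0.665, 0.747, -0.0, -0.0]
ft_force: [-1.2, -0.2, 0.3]
grip_width: 0.0331
grip_force: 0.0
```

```bash
python3 chk.py;  python3 - <<'E'
from h import *
W=cam('wrist');cv2.imwrite('pics/w5.png',cv2.resize(W['pixels'][150:350,180:380],(600,600),interpolation=cv2.INTER_CUBIC))
E
```

```text
t 28.62 tip [0.0013 0.1558 0.0451] face 0.1653 F [-1.2 -0.2  0.3]
side [177.19 198.46] [168 189  24  22 176] plane yz [[0.1395 0.0179]] med [-0.0153  0.1178  0.038 ]
```

View pics/w5.png

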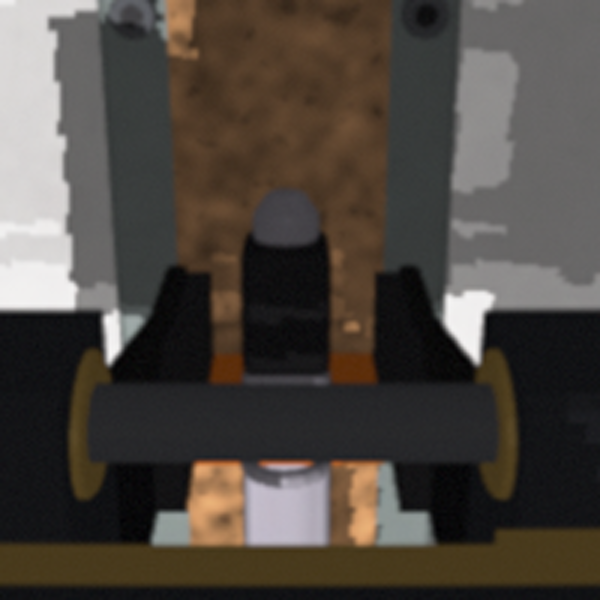

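Call:
{"fn": "step_arm", "kwargs": {
  "rows": [
    [-0.001,0,-0.011,0,0,0],
    [0,0,-0.011,0,0,0],
    [0,0,0,0,0,0],
    [0.0006,-0.005,0,0,0,0],
    [0.0006,-0.005,0,0,0,0],
    [0.0006,-0.005,0.0007,0,0,0],
    [0.0006,-0.005,0.0007,0,0,0],
    [0.0006,-0.005,0.0007,0,0,0],
    [0.0006,-0.005,0.0007,0,0,0],
    [0.0005,-0.005,0.0007,0,0,0],
    [0.0006,-0.005,0.0007,0,0,0]
  ]
}}

```text
time: 30.1
position: [0.4634, 0.1816, 0.2095]
tool_rot: [0.665, 0.747, 0.0, 0.0]
ft_force: [0.9, 0.2, -0.2]
grip_width: 0.0328
grip_force: 0.2
```

```bash
python3 chk.py
```

```text
t 30.1 tip [0.0005 0.1155 0.0273] face 0.125 F [ 0.9  0.2 -0.2]
side [184.6  203.72] [175 194  24  22 176] plane yz [[0.1091 0.0227]] med [-0.0162  0.089   0.0418]
```

Call:
{"fn": "step_arm", "kwargs": {
  "rows": [
    [0.0005,-0.005,0.0007,0,0,0],
    [0.0006,-0.005,0.0007,0,0,0],
    [0.0006,-0.005,0.0007,0,0,0],
    [0.0005,-0.005,0.0007,0,0,0],
    [0.0006,-0.005,0.0007,0,0,0],
    [0.0006,-0.005,0.0007,0,0,0],
    [0.0005,-0.005,0.0007,0,0,0],
    [0.0006,-0.005,0.0007,0,0,0],
    [0.0006,-0.005,0.0007,0,0,0],
    [0.0005,-0.005,0.0007,0,0,0],
    [0.0006,-0.005,0.0007,0,0,0],
    [0.0006,-0.005,0.0007,0,0,0]
  ]
}}

```text
time: 31.65
position: [0.4701, 0.1216, 0.2179]
tool_rot: [0.665, 0.747, -0.0, -0.0]
ft_force: [0.6, 2.1, -0.1]
grip_width: 0.0327
grip_force: 0.2
```

```bash
python3 chk.py
```

```text
t 31.65 tip [0.0004 0.0551 0.0357] face 0.0646 F [ 0.6  2.1 -0.1]
side [200.76 215.79] [191 205  25  24 196] plane yz [[0.0476 0.0307]] med [-0.015   0.029   0.0499]
```

Call:
{"fn": "step_arm", "kwargs": {
  "rows": [
    [0.0005,-0.004,0.0006,0,0,0],
    [0.0004,-0.004,0.0006,0,0,0],
    [0.0005,-0.004,0.0006,0,0,0],
    [0.0004,-0.004,0.0006,0,0,0],
    [0.0002,-0.002,0.0003,0,0,0],
    [0.0002,-0.002,0.0003,0,0,0],
    [0,0,0,0,0,0]
  ]
}}

```text
time: 32.58
position: [0.4722, 0.1018, 0.2208]
tool_rot: [0.665, 0.747, -0.0, -0.0]
ft_force: [-0.0, 0.3, -0.3]
grip_width: 0.0329
grip_force: 0.0
```

```bash
python3 chk.py
```

```text
t 32.58 tip [0.0003 0.0352 0.0386] face 0.0447 F [-0.   0.3 -0.3]
side [206.8  218.79] [197 208  24  24 191] plane yz [[0.0253 0.0376]] med [-0.0143  0.0101  0.0537]
```

Call:
{"fn": "step_arm", "kwargs": {
  "rows": [
    [0.0002,-0.002,0.0003,0,0,0],
    [0.0002,-0.002,0.0003,0,0,0],
    [0.0001,-0.001,0.0001,0,0,0],
    [0,0,0,0,0,0],
    [0,0,0,0,0,0]
  ]
}}

```text
time: 33.25
position: [0.4728, 0.0969, 0.2216]
tool_rot: [0.665, 0.747, 0.0, 0.0]
ft_force: [0.0, 0.1, 0.4]
grip_width: 0.033
grip_force: 0.1
```

```bash
python3 chk.py
```

```text
t 33.25 tip [0.0003 0.0302 0.0394] face 0.0397 F [0.  0.1 0.4]
side [208.4 219.6] [198 210  25  23 183] plane yz [[0.0196 0.0393]] med [-0.0136  0.0055  0.0544]
```

Call:
{"fn": "step_arm", "kwargs": {
  "rows": [
    [0.0001,-0.001,0.0001,0,0,0],
    [0.0001,-0.001,0.0001,0,0,0],
    [0,0,0,0,0,0],
    [0,0,0,0,0,0]
  ]
}}

```text
time: 33.8
position: [0.473, 0.0949, 0.2218]
tool_rot: [0.665, 0.747, 0.0, 0.0]
ft_force: [-1.2, -0.5, -0.1]
grip_width: 0.0331
grip_force: 0.2
```

```bash
python3 chk.py
```

```text
t 33.8 tip [0.0003 0.0283 0.0396] face 0.0378 F [-1.2 -0.5 -0.1]
side [209.03 219.85] [199 210  24  23 176] plane yz [[0.0172 0.0402]] med [-0.0135  0.0044  0.0543]
```

Call:
{"fn": "step_arm", "kwargs": {
  "rows": [
    [0.0001,-0.001,0.0001,0,0,0],
    [0,0,0,0,0,0],
    [0,0,0,0,0,0]
  ]
}}

```text
time: 34.22
position: [0.473, 0.0943, 0.2219]
tool_rot: [0.665, 0.747, 0.0, -0.0]
ft_force: [0.3, 4.8, -0.1]
grip_width: 0.0329
grip_force: 3.1
```

```bash
python3 chk.py
```

```text
t 34.23 tip [0.0002 0.0278 0.0397] face 0.0373 F [ 0.3  4.8 -0.1]
side [208.99 219.85] [199 210  24  23 179] plane yz [[0.0174 0.04  ]] med [-0.0129  0.0037  0.0546]
```

Call:
{"fn": "step_arm", "kwargs": {
  "rows": [
    [-0.0003,0.003,0,0,0,0],
    [-0.0006,0.005,0,0,0,0],
    [-0.0006,0.005,0,0,0,0],
    [0,0,0,0,0,0],
    [0,0,0,0,0,0],
    [0,0,0.02,0,0,0],
    [0,0,0.03,0,0,0],
    [0,0,0.05,0,0,0],
    [-0.005,0.04,0.03,0,0,0],
    [-0.006,0.05,0.03,0,0,0],
    [-0.006,0.05,0.03,0,0,0],
    [0,0,0,0,0,0]
  ]
}}

```text
time: 35.78
position: [0.4544, 0.2496, 0.4144]
tool_rot: [0.663, 0.748, 0.003, 0.002]
ft_force: [0.5, -0.6, -0.7]
grip_width: 0.0329
grip_force: 0.0
```

```bash
python3 chk.py
python3 - <<'E'
from h import *
S=cam('side')
b=cv2.resize(S['pixels'][165:285,150:290],None,fx=5,fy=5,interpolation=cv2.INTER_CUBIC);cv2.imwrite('pics/s6.png',b)
for n in('side','top'):
    c=cam(n);
    for r in cut_out('probe',n)[:1]:
        P=toR(cloud(c,r['region']));
        for lo in(-.15,-.1,-.05,.05,.08,.1): q=P[(abs(P[:,1]-lo)<.01)&(abs(P[:,0])<.008)];print(n,lo,len(q),np.median(q[:,2]).round(4) if len(q) else '')
E
```

```text
t 35.77 tip [0.0004 0.1844 0.2322] face 0.1939 F [ 0.5 -0.6 -0.7]
side [208.35 219.88] [199 211  24  22 170] plane yz [[0.0198 0.0384]] med [-0.0139  0.0061  0.0529]
side -0.15 125 0.0672
side -0.1 70 0.0637
side -0.05 62 0.0579
side 0.05 51 0.0449
side 0.08 42 0.0414
side 0.1 43 0.0389
```

View pics/s6.png

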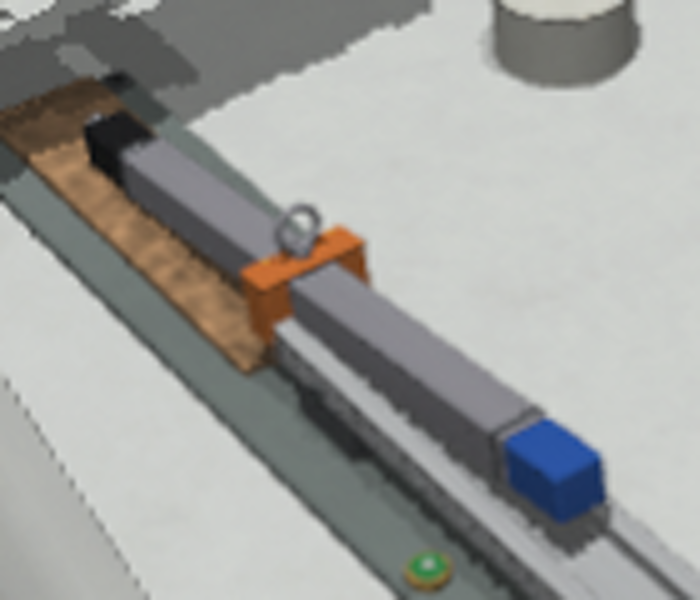

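```bash
python3 -c "
from rig import *
print(hand_in())"
```

```text
the job is handed in; nothing more can be done
None
```

The job is handed in: the probe tipped within 2 mm of its balance point and its head rests on the cork. The orange hanger was slid back to the edge, stopping there at about 5 N, and the arm is clear at about 36 s of the 72 s limit.

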